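# Pin the bamboo bar box shut

### The job

Shut the lid of the bamboo box so that its steel lug drops between the two brass ears, then push the wooden-gripped locking pin sideways through one ear, the lug's eye and the other ear until the pin's brass block is up against the ear, and leave it there. The lug's eye may sit higher or lower than the ears, so find its height and slide the ears up or down to match it. Leave the glass, dish, shaker, bottle, coasters and spoon where they are.

Things in the scene. Friction and masses are not known exactly. Their poses are not given: they have to be found in the camera images.
- box: Fixed bamboo box, 160 (x) x 220 (y) x 90 mm high without its lid. Origin: centre of its underside, z up. Its +x face carries the clasp at mid-width; the lid hinges on the -x top edge, at x = -80, z = 90 mm. The pin's line through the clasp runs along the box's y axis at x = +112 mm (32 mm out from the +x face).
- lid (a joint): Lid hinge angle in rad: 0 shut, growing as it opens upward (to 1.5). It starts part open and stays where left; 2 to 10 N pressed near its free edge moves it. The lid is 160 mm long from the hinge, 220 mm wide, 8 mm thick, flush with the box sides; shut, its top is 98 mm above the table. Press it anywhere on its top.
- lid_press (a point): Point on the lid's top surface, 120 mm from the hinge line (40 mm from the free edge), 70 mm to the -y side of its middle line, clear of the lug: a place to press. Turns with the lid.
- lug_mean (a point): Mean place of the lug's eye, fixed to the lid (shut: x = 112, z = 85 mm of the box). The lug, an upright steel plate 6 mm thick (y) on the lid's free edge, 7 to 44 mm out from the box, reaches 34 mm above and 36 mm below the centre of its 10 mm eye. The true eye is up to 14 mm above or below this point, new each time, not reported: feel or look. Its adjuster yields at about 10 N.
- yoke_mid (a point): Midway between two brass ears, on their holes' line; axes as the box (y through the holes). Ears: upright, 6 mm thick, 10 mm above and below and 12 mm beyond (x) the holes; inner faces 8, outer 14 mm from here in y; holes 10 mm. Both are one yoke sliding up and down on the box: starts 77 to 93, range 69 to 101 mm high, stays by friction; about 3 N moves it, so a pin in one ear carries it along.
- pin: Loose pin, about 0.12 kg, standing on its brass block. Origin: centre of the block's underside; +x the way the shank points, z up. Block 28 (x) x 26 x 22 mm high; on it a dark wooden grip 22 (x) x 14 (y) mm, from 22 to 68 mm high, to grip from above across the 14 mm. Steel shank 8 mm thick, from x = 14 to 54 mm at 12 mm height; its last 6 mm taper to a 6 mm tip.
- pin_seat (a point): Point on the shank's centre line 14 mm out from the block's face (28 mm from the pin's origin in x, 12 mm up): it coincides with yoke_mid when the pin is fully home, from either side.
- tumbler: Bystander: heavy glass tumbler, 84 mm wide, 95 mm high, origin at its underside.
- dish: Bystander: white ceramic olive dish, 90 mm wide, 32 mm high, origin at its underside.
- shaker: Bystander: steel cocktail shaker, 84 mm wide, 195 mm high, origin at its underside.
- bottle: Bystander: green bottle, 68 mm wide, 240 mm high, origin at its underside.
- coasters: Bystander: stack of cork coasters, 96 mm wide, 24 mm high, origin at its underside.
- spoon: Bystander: steel bar spoon, 180 mm long, lying along its x, origin at its underside.
Things that resemble listed ones, but are neither listed nor needed, are in the scene too. What is shaped like the pin but red is not meant.

How it is judged:
On the way, in this order (a step that is already met when the one before it is completed fails the run):
1. the lid is shut, its lug between the ears (value of joint lid below 0.04 rad), for 0.2 s.
2. the pin is fully home through both ears and the eye (value of joint lid below 0.04 rad and x of pin_seat in the frame of yoke_mid between -0.004 and 0.004 m and y of pin_seat in the frame of yoke_mid between -0.005 and 0.005 m and z of pin_seat in the frame of yoke_mid between -0.004 and 0.004 m and angle between the x axis of pin and the y axis of yoke_mid, either way round below 0.16 rad), for 0.2 s.
At the end, for the whole second after the job is handed in: The lid is shut (within 0.04 rad); the pin is through both ears and the eye, its seat point within 5 mm along the holes and 4 mm across them of the point midway between the ears, in line with the holes within 0.16 rad, and at rest (all of step 2 and linear speed of pin below 0.02 m/s); the robot touches nothing.
It fails at once if a bystander (tumbler, dish, shaker, bottle, coasters or spoon) is moved by more than 30 mm (distance of any of tumbler, dish, shaker, bottle, coasters, spoon from where it was at the start of the episode above 0.03 m).
It also fails if it takes over 54 s, if anything falls off the work surface, if the arm or the gripper's body presses on something with over 40 N, if the wrist force passes 120 N, or if a joint passes its speed limit or range.

### The arm

A 7-joint arm with a two-finger parallel gripper is mounted at the origin on the work surface. World frame = base frame: x ahead of the robot, y to its left, z up, the work surface at z = 0. Lengths are in m, angles in rad, forces in N, time in s.
With the tool pointing down it reaches from about 0.425 to 0.925 m from the base axis. Payload 6.8 kg.
Tool frame: the origin (TCP) lies between the finger pads; the fingertips stand 22 mm ahead of it and the grasp point (between the pads) lies 3 mm ahead of it; z points along the fingers, y is the line along which they close (so a half turn about z gives the same grasp; the last joint's range is limited). The gripper opens to 85 mm and grips with 20 to 120 N. Pads are 22 mm wide; open, the fingers measure 114 mm over their backs; the gripper's body (76 mm by 85 mm) begins 54 mm behind the grasp point. The pads swing forward as they close: fully open they stand 13 mm farther back than shut.
Start: joints at [-1.269, 0.477, 0.022, 1.555, -0.011, 1.109, -0.083], TCP at [0.269, 0.619, 0.253] pointing down, gripper open.
Joint ranges: [-2.96, 2.96], [-0.34, 2.1], [-1.41, 1.46], [0.24, 2.44], [-1.37, 4.51], [0.17, 1.92], [-2.96, 2.96]. Speed limits (rad/s): [2.39, 2.39, 3.14, 3.14, 3.14, 3.14, 3.14].

### API

Orientations are given as a unit quaternion [w, x, y, z].
In Python, from station import bot gives the robot as it stands.
- The arm moves only by the tool servo_tool, never from a script. Its argument "motion" is a list that holds one entry, the list of rows, each a list of 5 numbers: the opening, from 0 (shut) to 1 (fully open), then the shift along the world's x, y, z each as a share of 0.04 m, from -1 to 1, then the turn about the world's z as a share of 0.12 rad, from -1 to 1. A call has 1 to 20 rows; each row shifts and turns the commanded pose from where the row before left it; what a row does not reach is not made up. A row lasts 1/10 s, in which the tool goes at most 50 mm and 8.59 degrees, less where a joint would pass 70% of its speed; a pose out of reach is approached as far as the arm can. A call with a number of a shift or a turn outside -1 to 1 is refused whole. A call with a gripper value outside its range is refused whole. The fingers move at their own pace and stop on an object; "newtons" is the grip in N (left out, the last holds). Time passes only in rows, so rows that do not move let the fingers close. It gives the time, the measured TCP pose, the force, the opening and the grip force at its end, in the units of the state.
- bot.get_obs(): the state, without advancing time (a new reading comes with each control period).
- bot.read_camera(name): name is "scene" or "side" or "wrist"; returns (picture, depth): 400x640x3 uint8, red, green, blue; 400x640 float32, m along the optical axis (not along the pixel's ray), 0 where there is no reading.
- bot.get_calibration(name): a dict with "fovy" (degrees; the focal length in pixels is half the picture's height over the tangent of half this angle, whatever the lens; pixels are square), "cx", "cy" (the principal point, pixels), "view" (4x4, takes a point from world to camera coordinates). Camera axes: x right, y down, z forward; pixel columns grow to the right and rows downward; lengths in m; the calibration is good to about 2 mm. A picture is of the moment at which its call begins: read the wrist's pose just before it. get_calibration takes no time and is no camera call; for the wrist camera it gives the pose at the moment of the call.
- bot.hand_in(): hands the job in; it is judged then, once.
The state is a dict: "t": time; "q": joint angles; "joint_vel": joint speeds; "joint_torque": joint torques, N m; "eef_pos": TCP position; "tool_rot": TCP orientation; "contact_force": force on the tool from outside, world axes, zero at the start; "torque": the same for the moment, N m; "gripper_width": opening from 0.0 (shut) to 1.0 (fully open); "grasp_force": force on a finger pad.
Only numpy, scipy, OpenCV 4.12 (cv2) and the standard library are available. Lean on these libraries where they do the work, as an engineer would, in place of code of your own. Each camera call takes 0.05 s, during which the arm holds its last target. There are 200 camera calls.

## Working session

There is one attempt and no reset: what is moved stays moved. The work goes in short steps, Python scripts to look and compute and a tool call to move; the robot and the scene stay as the last step left them, time stands still between calls to the robot, and variables do not carry over. Pictures are saved under pics/ and viewed, at most 10 in all, crops included, and the job is handed in when it is done.

Besides the shell and the picture viewer there is one more tool, called after "Call:" as name(argument=value, ...), one argument or row to a line, values as JSON. servo_tool: Moves the arm, as the interface text tells. Shift numbers are shares of 0.04 m and turn numbers shares of 0.12 rad, none past 1 either way. Its arguments: {"type":"object","properties":{"motion":{"type":"array"},"newtons":{"type":"number"}},"required":["motion"]}

```bash
mkdir -p pics; ls
cat > h.py <<'E'
import numpy as np, cv2
from station import bot
def cap(n):
    c=bot.get_calibration(n); p,d=bot.read_camera(n); return p,d,c
def world(c,d,u,v,shape=(400,640)):
    f=200/np.tan(np.radians(c["fovy"])/2)
    z=d; P=np.stack([(u-c["cx"])/f*z,(v-c["cy"])/f*z,z,np.ones_like(z)],-1)
    return (P@np.linalg.inv(np.array(c["view"])).T)[...,:3]
def cloud(c,d):
    v,u=np.mgrid[0:400,0:640]; return world(c,d.astype(float),u,v)
def proj(c,X):
    f=200/np.tan(np.radians(c["fovy"])/2)
    p=np.array(c["view"])@np.append(X,1); return np.array([f*p[0]/p[2]+c["cx"],f*p[1]/p[2]+c["cy"]])
def load(n):
    z=np.load(n+".npz",allow_pickle=True); return z["p"],z["d"],z["c"].item()
E
python3 - <<'E'
from h import *
o=bot.get_obs();print({k:np.round(v,3) for k,v in o.items()})
for n in("scene","side","wrist"):
    p,d,c=cap(n);np.savez(n,p=p,d=d,c=c)
    cv2.imwrite(f"pics/{n}0.png",p[...,::-1]);print(n,c["fovy"],c["cx"],c["cy"],np.round(np.linalg.inv(c["view"]),3).tolist())
E
```

```text
pics
{'t': np.float64(0.0), 'q': array([-1.269,  0.478,  0.022,  1.556, -0.012,  1.109, -0.083]), 'joint_vel': array([ 0.   ,  0.   , -0.   , -0.001, -0.   ,  0.001,  0.   ]), 'joint_torque': array([ 0.0000e+00, -5.9646e+01,  1.6080e+00, -2.8119e+01,  1.2000e-02,
        9.0000e-03,  0.0000e+00]), 'eef_pos': array([0.269, 0.619, 0.252]), 'tool_rot': array([-0.   ,  0.203,  0.979, -0.001]), 'contact_force': array([-0.589,  0.158, -0.197]), 'torque': array([0.021, 0.055, 0.021]), 'grasp_force': np.float64(0.0), 'gripper_width': np.float64(0.998)}
scene 47.58301052992893 331.6268889637588 205.15645190371433 [[-0.801, 0.359, -0.479, 1.248], [0.598, 0.502, -0.625, 0.876], [0.017, -0.787, -0.617, 0.971], [0.0, 0.0, 0.0, 1.0]]
side 52.21843097037858 322.7961491790843 202.14796810730016 [[0.991, -0.103, 0.09, 0.441], [-0.137, -0.749, 0.648, -0.724], [0.001, -0.654, -0.756, 0.927], [0.0, 0.0, 0.0, 1.0]]
wrist 65.40002762659259 318.61711656547493 198.27265865146316 [[0.397, 0.87, 0.291, 0.193], [0.918, -0.376, -0.127, 0.65], [-0.001, 0.317, -0.948, 0.373], [0.0, 0.0, 0.0, 1.0]]
```

View pics/scene0.png

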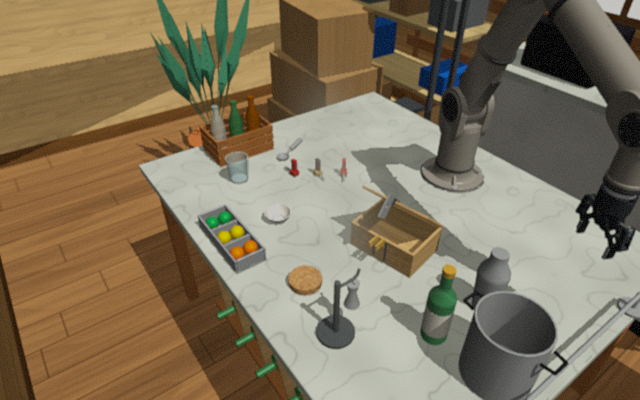

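View pics/side0.png

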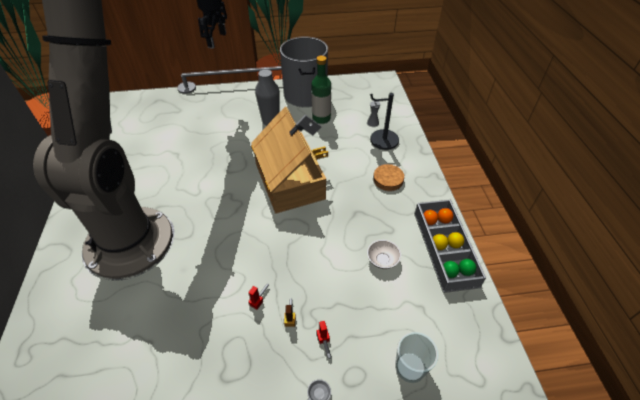

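The scene view shows the box at (395,235), ears at (377,243) and lug at (386,207). Pin candidates are at scene (295,168) red, (318,168) wood/brass and (343,169) red. In the side view they are at (256,297) red, (290,315) dark grip on brass and (323,332) red. I choose the middle one and check it in a close crop.

Run:
```python
from h import *
ims=[]
for n,(x,y,w) in (("scene",(280,145,80)),("side",(250,275,80)),("scene",(340,175,110)),("side",(245,100,110))):
    p,d,c=load(n); ims.append(cv2.resize(p[y:y+w*3//4,x:x+w,::-1],(400,300),interpolation=cv2.INTER_CUBIC))
cv2.imwrite("pics/crops.png",np.vstack([np.hstack(ims[:2]),np.hstack(ims[2:])]))
# pin region clouds
for n,(u0,u1,v0,v1) in (("scene",(308,330,153,185)),("side",(278,302,290,333))):
    p,d,c=load(n);X=cloud(c,d)[v0:v1,u0:u1].reshape(-1,3); C=p[v0:v1,u0:u1].reshape(-1,3).astype(int)
    m=X[:,2]>0.008; print(n,m.sum())
    for a,b in((.008,.024),(.024,.08)):
        k=(X[:,2]>a)&(X[:,2]<b); print(a,b,k.sum(),X[k].mean(0).round(4),X[k].min(0).round(4),X[k].max(0).round(4))
# box: points with z by height around
for n in("scene","side"):
    p,d,c=load(n);X=cloud(c,d); print(n,[X[v,u].round(3).tolist() for u,v in ([(352,239),(412,270),(438,240),(377,243),(386,207)] if n=="scene" else [(272,206),(325,188),(319,152),(305,127),(254,152),(280,112)])])
```

```text
scene 116
0.008 0.024 54 [ 0.4287 -0.2785  0.0155] [ 0.4103 -0.3048  0.0082] [ 0.4393 -0.24    0.0224]
0.024 0.08 58 [ 0.4271 -0.2875  0.0489] [ 0.4158 -0.3039  0.0242] [ 0.4364 -0.2757  0.0686]
side 221
0.008 0.024 103 [ 0.4227 -0.2917  0.0189] [ 0.408  -0.3102  0.008 ] [ 0.434 -0.243  0.024]
0.024 0.08 116 [ 0.4212 -0.2991  0.0564] [ 0.4132 -0.3078  0.0245] [ 0.4306 -0.2843  0.0719]
scene [[1.248, 0.876, 0.971], [0.504, 0.293, 0.022], [0.367, 0.262, 0.043], [0.569, 0.206, 0.098], [0.531, 0.188, 0.199]]
side [[0.4, 0.067, 0.011], [0.56, 0.08, 0.051], [0.558, 0.202, 0.083], [0.517, 0.181, 0.201], [0.363, 0.212, 0.098], [0.452, 0.275, 0.189]]
```

View pics/crops.png

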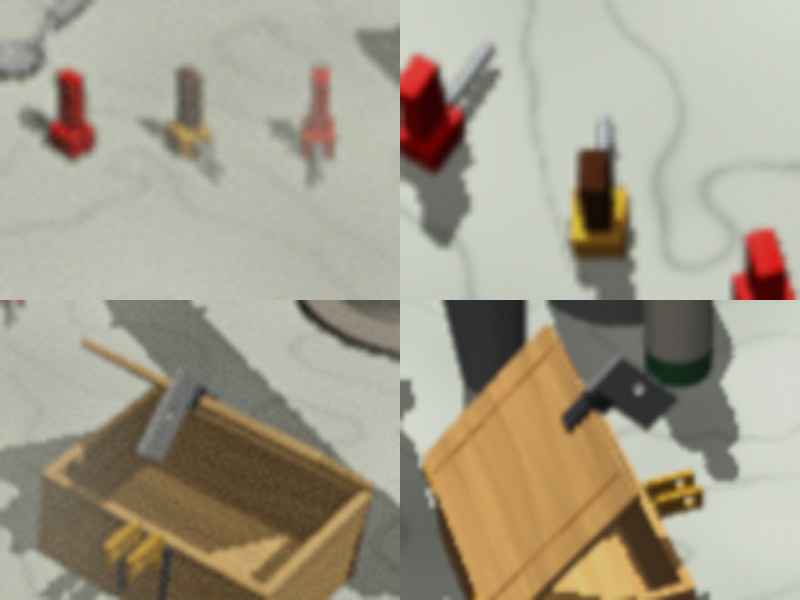

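The crop confirms the choice: dark grip on a brass block, shank pointing roughly +y. Now I fit the box and pin poses.

```bash
cat > fit.py <<'E'
from h import *
from scipy.optimize import least_squares
def sdf(q,hx,hy):
    d=np.abs(q)-[hx,hy]; return np.linalg.norm(np.maximum(d,0),axis=1)+np.minimum(d.max(1),0)
def fit(P,g,hx,hy,fs=.002):
    def r(t):
        c,s=np.cos(t[2]),np.sin(t[2]); q=(P-t[:2])@np.array([[c,-s],[s,c]]); return sdf(q,hx,hy)
    s=least_squares(r,g,loss="cauchy",f_scale=fs,x_scale=[.01,.01,.1]); return s.x,np.median(np.abs(s.fun))
E
python3 - <<'E'
from fit import *
for names in (["scene"],["side"],["scene","side"]):
    B=[];G=[];K=[]
    for n in names:
        p,d,c=load(n);X=cloud(c,d).reshape(-1,3);ok=d.ravel()>0
        k=ok&(X[:,2]>.012)&(X[:,2]<.085)&(np.abs(X[:,0]-.47)<.1)&(np.abs(X[:,1]-.185)<.14)
        t=np.array([.469,.185,.1]);c_,s_=np.cos(.1),np.sin(.1);q=(X[:,:2]-t[:2])@np.array([[c_,-s_],[s_,c_]])
        k&=sdf(q,.08,.11)>-.007
        k&=~((q[:,0]>.083)&(np.abs(q[:,1])<.03))
        B.append(X[k,:2])
        near=ok&(np.hypot(X[:,0]-.425,X[:,1]+.293)<.075)&(np.abs(X[:,0]-.425)<.03)
        G.append(X[near&(X[:,2]>.028)&(X[:,2]<.064),:2]);K.append(X[near&(X[:,2]>.01)&(X[:,2]<.02)])
    B,G=np.vstack(B),np.vstack(G);K=np.vstack(K)
    print(names,"box",len(B),fit(B,[.469,.185,.1],.08,.11))
    sh=K[K[:,1]>-.272]; bl=K[K[:,1]<-.276]
    print(" grip(x along world y)",len(G),fit(G,[.425,-.296,np.pi/2],.011,.007,.0015)," block",len(bl),fit(bl[:,:2],[.425,-.296,np.pi/2],.014,.013,.0015), "shank",len(sh),sh.mean(0) if len(sh) else 0, sh[:,1].max() if len(sh) else 0, np.polyfit(sh[:,1],sh[:,0],1) if len(sh)>4 else 0)
for n in("scene","side"):
    p,d,c=load(n);X=cloud(c,d).reshape(-1,3)
    k=(d.ravel()>0)&(np.hypot(X[:,0]-.42,X[:,1]+.295)<.03); print(n,"pin top z",np.percentile(X[k,2],[97,99,100]).round(4))
    k=(d.ravel()>0)&(np.abs(X[:,0]-.57)<.03)&(np.abs(X[:,1]-.197)<.03)&(X[:,2]<.12)&(X[:,2]>.05)
    print("yoke",k.sum(),X[k].min(0).round(4),X[k].max(0).round(4), np.percentile(X[k,2],[90,97]).round(4))
E
```

```text
['scene'] box 1616 (array([0.46659841, 0.1784888 , 0.16774634]), np.float64(0.002260472589834181))
 grip(x along world y) 45 (array([ 0.42302766, -0.2928358 ,  1.46319857]), np.float64(0.0010726063987511305))  block 26 (array([ 0.42272425, -0.29262415,  1.43196599]), np.float64(0.0021392137409783725)) shank 12 [ 0.43001552 -0.25591095  0.0125181 ] -0.23999328195530345 [0.07621655 0.44952017]
['side'] box 996 (array([0.45902446, 0.17015242, 0.22443096]), np.float64(0.0008629743874359747))
 grip(x along world y) 53 (array([ 0.42112057, -0.29373653,  1.43854295]), np.float64(0.00034441572488786397))  block 29 (array([ 0.42029617, -0.29375123,  1.42264889]), np.float64(0.00037706185235401)) shank 18 [ 0.42724401 -0.2503384   0.01574089] -0.24297649582669428 [0.05145327 0.44012474]
['scene', 'side'] box 2612 (array([0.46756134, 0.17257318, 0.20010184]), np.float64(0.0023851408743095215))
 grip(x along world y) 98 (array([ 0.42193644, -0.2936004 ,  1.4172414 ]), np.float64(0.0007279503472357473))  block 55 (array([ 0.42120638, -0.29382846,  1.38658817]), np.float64(0.0008543534359805247)) shank 30 [ 0.42835261 -0.25256742  0.01445177] -0.23999328195530345 [0.002152   0.42889614]
scene pin top z [0.0655 0.0666 0.0686]
yoke 184 [0.5401 0.1672 0.0518] [0.5875 0.214  0.0986] [0.0955 0.0969]
side pin top z [0.0695 0.0706 0.0719]
yoke 142 [0.5404 0.1671 0.0761] [0.5806 0.2102 0.1012] [0.0982 0.1002]
```

```bash
cat > boxfit.py <<'E'
from fit import *
def boxfit(views,t,verbose=False):
    for _ in range(6):
        B=[]
        for p,d,c in views:
            X=cloud(c,d).reshape(-1,3);k=(d.ravel()>0)&(X[:,2]>.012)&(X[:,2]<.08)
            cs,s=np.cos(t[2]),np.sin(t[2]);q=(X[:,:2]-t[:2])@np.array([[cs,-s],[s,cs]])
            k&=(np.abs(sdf(q,.08,.11))<.006)&~((q[:,0]>.07)&(np.abs(q[:,1])<.03)); B.append(X[k,:2])
        B=np.vstack(B); t,m=fit(B,t,.08,.11,.0015)
    return t,len(B),m
E
python3 - <<'E'
from boxfit import *
S,D=load("scene"),load("side")
for v in ([S],[D],[S,D]): print(boxfit(v,np.array([.463,.175,.2])))
t=boxfit([S,D],np.array([.463,.175,.2]))[0]
cs,s=np.cos(t[2]),np.sin(t[2]);R=np.array([[cs,-s],[s,cs]])
for n,(p,d,c) in(("scene",S),("side",D)):
    X=cloud(c,d);q=(X[...,:2]-t[:2])@R; z=X[...,2]
    lid=(d>0)&(np.abs(q[...,1])<.1)&(np.abs(q[...,0])<.06)&(z>.12)&(z<.26)
    h=np.arctan2(z-.094,q[...,0]+.08)[lid]; print(n,"lid",lid.sum(),np.percentile(h,[5,25,50,75,95]).round(3))
    y=(d>0)&(q[...,0]>.085)&(q[...,0]<.14)&(np.abs(q[...,1])<.025)&(z>.05)&(z<.12)
    print("yoke q",np.percentile(q[y],[2,50,98],axis=0).round(4).tolist(),np.percentile(z[y],[2,50,90,98]).round(4))
    print("yokemid",(t[:2]+R@[.112,0]).round(4),"press open")
    # shank line: pin in own frame
E
```

```text
(array([0.46258537, 0.17136639, 0.22489722]), 1361, np.float64(0.0011470733611220474))
(array([0.45894678, 0.17007369, 0.22584823]), 974, np.float64(0.0008330197084846294))
(array([0.46216365, 0.17100239, 0.22424896]), 2279, np.float64(0.001150615545698716))
scene lid 248 [0.676 0.711 0.728 0.747 0.779]
yoke q [[0.0853, -0.0143], [0.1048, 0.0091], [0.1256, 0.0227]] [0.0595 0.0871 0.0957 0.0972]
yokemid [0.5714 0.1959] press open
side lid 2014 [0.767 0.789 0.807 0.841 0.916]
yoke q [[0.0861, -0.0165], [0.1023, -0.0092], [0.1206, 0.014]] [0.0775 0.0919 0.0979 0.1004]
yokemid [0.5714 0.1959] press open
```

Box yaw is about 0.225, centre about (0.461, 0.1705). The lid is open about 0.78 rad and the ears sit about 87 mm high. I move above the press point on the lid with the gripper shut.

Call:
servo_tool(
  motion=[
    [[0, 0, 0, 1, -0.6], [0, 0, 0, 1, -0.6], [0, 0, 0, 1, -0.6], [0, 0.437, -0.985, 0, -0.6], [0, 0.437, -0.985, 0, -0.6], [0, 0.437, -0.985, 0, -0.6], [0, 0.437, -0.985, 0, -0.6], [0, 0.437, -0.985, 0, -0.6], [0, 0.437, -0.985, 0, -0.6], [0, 0.437, -0.985, 0, -0.6], [0, 0.437, -0.985, 0, -0.6], [0, 0.437, -0.985, 0, -0.6], [0, 0.437, -0.985, 0, -0.6], [0, 0.437, -0.985, 0, -0.6], [0, 0.437, -0.985, 0, -0.6], [0, 0.437, -0.985, 0, -0.6], [0, 0, 0, -0.8, 0], [0, 0, 0, -0.8, 0]],
  ],
)

```text
t: 1.95
eef_pos: [0.4971, 0.1053, 0.3093]
tool_rot: [0.0, 0.705, 0.709, 0.001]
contact_force: [0.4, 1.0, -0.5]
gripper_width: 0.002
grasp_force: 0.0
```

Call:
servo_tool(
  motion=[
    [[0, 0, 0, -0.56, 0], [0, 0, 0, -0.56, 0], [0, 0, 0, -0.56, 0], [0, 0, 0, -0.56, 0], [0, 0, 0, -0.3, 0], [0, 0, 0, -0.3, 0], [0, 0, 0, -0.3, 0], [0, 0, 0, -0.3, 0]],
  ],
)

```text
t: 2.75
eef_pos: [0.4969, 0.1072, 0.1715]
tool_rot: [0.0, 0.704, 0.71, 0.001]
contact_force: [0.8, -0.3, 3.6]
gripper_width: 0.001
grasp_force: 1.3
```

Call:
servo_tool(
  motion=[
    [[0, 0, 0, -0.3, 0], [0, 0, 0, -0.3, 0], [0, 0, 0, -0.3, 0], [0, 0, 0, -0.3, 0], [0, 0, 0, -0.1, 0], [0, 0, 0, 0, 0]],
  ],
)

```text
t: 3.35
eef_pos: [0.4959, 0.1068, 0.12]
tool_rot: [-0.001, 0.704, 0.71, -0.0]
contact_force: [-3.6, -0.4, 13.0]
gripper_width: -0.001
grasp_force: 6.8
```

The lid reads shut at 13 N. Next I lift and go above the pin, opening the gripper, which clears the cameras.

Call:
servo_tool(
  motion=[
    [[0, 0, 0, 1, 0], [0, 0, 0, 1, 0], [0, 0, 0, 1, 0], [0.6, -0.18, -1, 0, 0], [0.6, -0.18, -1, 0, 0], [0.6, -0.18, -1, 0, 0], [0.6, -0.18, -1, 0, 0], [0.6, -0.18, -1, 0, 0], [0.6, -0.18, -1, 0, -0.2], [0.6, -0.18, -1, 0, -0.2], [0.6, -0.18, -1, -0.3, -0.2], [0.6, -0.18, -1, -0.3, -0.3], [0.6, -0.18, -1, -0.3, -0.4], [0.6, 0, 0, 0, 0], [0.6, 0, 0, 0, 0]],
  ],
)

```text
t: 4.85
eef_pos: [0.4228, -0.2935, 0.2027]
tool_rot: [-0.001, 0.758, 0.652, -0.001]
contact_force: [0.2, 0.8, 0.1]
gripper_width: 0.601
grasp_force: 0.0
```

Run:
```python
from boxfit import *
V={}
o=bot.get_obs();print(o["eef_pos"],o["tool_rot"])
for n in("scene","side","wrist"):
    p,d,c=cap(n);np.savez(n+"1",p=p,d=d,c=c);V[n]=(p,d,c)
t,_,_=boxfit([V["scene"],V["side"]],np.array([.461,.171,.225]));print("box",t)
for n in("scene","side"): print(n,boxfit([V[n]],t)[0])
cs,s=np.cos(t[2]),np.sin(t[2]);R=np.array([[cs,-s],[s,cs]])
for n in("scene","side"):
    p,d,c=V[n];X=cloud(c,d);q=(X[...,:2]-t[:2])@R;z=X[...,2]
    lid=(d>0)&(np.abs(q[...,1])<.09)&(q[...,0]>-.06)&(q[...,0]<.06)&(z>.07)
    print(n,"lid z fit",np.polyfit(q[lid][:,0],z[lid],1))
    L=(d>0)&(q[...,0]>.09)&(q[...,0]<.122)&(np.abs(q[...,1])<.007)&(z>.1);print("lug",L.sum(),np.percentile(z[L],[80,90,95,98,100]).round(4),np.percentile(q[L],[5,50,95],axis=0).round(4).tolist())
    Y=(d>0)&(q[...,0]>.095)&(q[...,0]<.122)&(np.abs(q[...,1])>.006)&(np.abs(q[...,1])<.018)&(z>.07);print("ears",Y.sum(),np.percentile(z[Y],[50,80,90,95,98]).round(4),np.percentile(q[Y],[2,50,98],axis=0).round(4).tolist())
a=[]
for n,(x,y,w) in(("scene",(345,190,80)),("side",(280,115,80))):
    a.append(cv2.resize(V[n][0][y:y+w*3//4,x:x+w,::-1],(400,300),interpolation=cv2.INTER_CUBIC))
a2=cv2.resize(V["wrist"][0][...,::-1],(480,300))
a2=np.hstack([a2,np.zeros((300,320,3),np.uint8)])
cv2.imwrite("pics/shut.png",np.vstack([np.hstack(a),a2]))
```

```text
[ 0.42283677 -0.29348527  0.20265924] [-0.00115107  0.7579646   0.65229421 -0.00077759]
box [0.4621619  0.17111631 0.22452392]
scene [0.46214299 0.17123245 0.22503474]
side [0.45825547 0.17006794 0.22266886]
scene lid z fit [0.00206161 0.09647517]
lug 26 [0.1077 0.1078 0.1082 0.1087 0.1091] [[0.0912, -0.0021], [0.1055, 0.0015], [0.1184, 0.0046]]
ears 57 [0.0921 0.0953 0.0959 0.0966 0.0971] [[0.0957, -0.0141], [0.11, 0.0114], [0.1217, 0.0161]]
side lid z fit [0.0482181  0.09635032]
lug 33 [0.1089 0.1096 0.1101 0.1106 0.1108] [[0.093, -0.0056], [0.1052, -0.0029], [0.1181, 0.0015]]
ears 48 [0.0889 0.0977 0.0993 0.1002 0.1007] [[0.0954, -0.0161], [0.1067, -0.0137], [0.1181, -0.0084]]
```

View pics/shut.png

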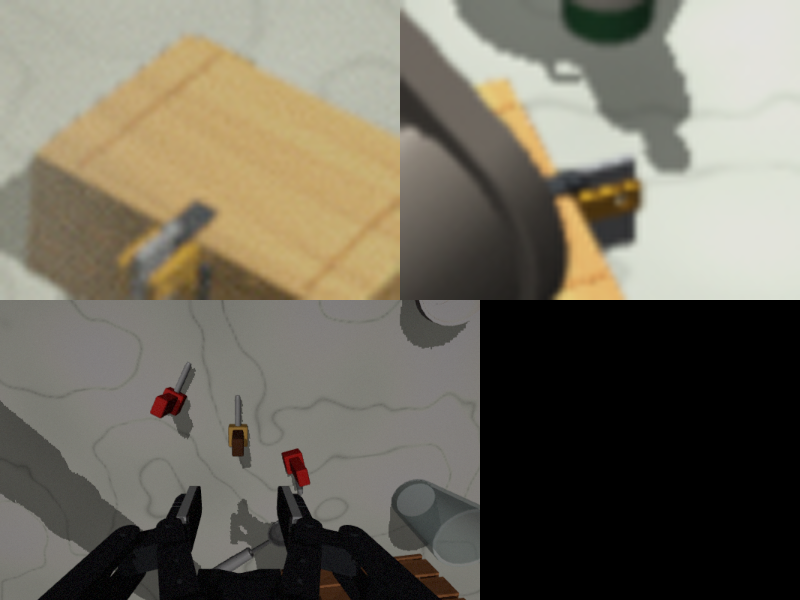

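The lid is flat and shut with the lug between the ears (side crop, about (610,195)). The lug top stands about 11 mm above the ear tops, so the eye is about 13 mm below the holes. The wrist crop shows my pin at (237,437) between the two reds. I refine the pin from the wrist view.

Run:
```python
from fit import *
p,d,c=load("wrist1");X=cloud(c,d).reshape(-1,3);z=X[:,2]
near=(d.ravel()>0)&(np.abs(X[:,0]-.425)<.025)&(X[:,1]>-.32)&(X[:,1]<-.23)
print("table z",np.median(z[near&(np.abs(z)<.006)]))
top=near&(z>.06);print("grip top",top.sum(),z[top].mean(),fit(X[top,:2],[.422,-.293,1.45],.011,.007)[0],X[top,:2].min(0),X[top,:2].max(0),X[top].mean(0))
b=near&(z>.019)&(z<.026);print("block top",b.sum(),np.median(z[b]),X[b].min(0),X[b].max(0))
s=near&(X[:,1]>-.273)&(z>.009);print("shank",s.sum(),z[s].max(),X[s,1].max(),cv2.fitLine(X[s,:2].astype(np.float32),cv2.DIST_HUBER,0,.01,.01).ravel())
```

```text
table z -0.0003602499791812708
grip top 11720 0.25098351208900477 [ 0.42768717 -0.29231901  1.61484933] [ 0.4        -0.30781666] [ 0.44999979 -0.27068018] [ 0.42632529 -0.28030549  0.25098351]
block top 346 0.021447860264910912 [ 0.40700507 -0.30955788  0.0192413 ] [ 0.43467513 -0.28008795  0.02570853]
shank 1728 0.27437237200214515 -0.24147084440953107 [ 0.87725896  0.4800174   0.41083074 -0.2686406 ]
```

Run:
```python
from fit import *
p,d,c=load("wrist1");X=cloud(c,d).reshape(-1,3);z=X[:,2]
near=(d.ravel()>0)&(np.abs(X[:,0]-.425)<.025)&(X[:,1]>-.32)&(X[:,1]<-.23)&(z<.08)
for n,m in(("grip top",near&(z>.062)),("grip",near&(z>.03)),("block",near&(z>.008)&(z<.025)&(X[:,1]<-.277)),("shank",near&(X[:,1]>-.273)&(z>.009))):
    Q=X[m,:2].astype(np.float32);print(n,m.sum(),np.percentile(z[m],[50,95]),"minrect",cv2.minAreaRect(Q),"lim",Q.min(0),Q.max(0),cv2.fitLine(Q,cv2.DIST_HUBER,0,.01,.01).ravel())
```

```text
grip top 399 [0.0672812 0.0685419] minrect ((0.4208625257015228, -0.2948939800262451), (0.02213190868496895, 0.01317750383168459), 81.4447021484375) lim [ 0.41289148 -0.30614132] [ 0.42868593 -0.2834684 ] [ 0.14856671  0.9889024   0.4209544  -0.29421988]
grip 530 [0.06698503 0.06839734] minrect ((0.4206961989402771, -0.29485195875167847), (0.022168228402733803, 0.01382419839501381), 81.10104370117188) lim [ 0.41289148 -0.30614132] [ 0.42890906 -0.28340864] [ 0.14409542  0.9895638   0.42129433 -0.29182163]
block 422 [0.02118489 0.02281109] minrect ((0.4208773672580719, -0.2926265001296997), (0.031201889738440514, 0.0254383347928524), 81.68942260742188) lim [ 0.40700507 -0.30955788] [ 0.4349476  -0.27710736] [ 0.64598125 -0.7633533   0.4200157  -0.28691554]
shank 255 [0.01473467 0.01622852] minrect ((0.4259380102157593, -0.25748762488365173), (0.031995367258787155, 0.007063350174576044), 81.69816589355469) lim [ 0.42020896 -0.27296022] [ 0.43113378 -0.24147084] [ 0.14915682  0.9888136   0.4260079  -0.25707895]
```

Call:
servo_tool(
  motion=[
    [[0.5, -0.05, -0.03, 0, 0], [0.5, 0, 0, -0.8, 0], [0.5, 0, 0, -0.8, 0], [0.5, 0, 0, -0.8, 0], [0.5, 0, 0, -0.8, 0], [0.5, 0, 0, -0.4, 0], [0.5, 0, 0, -0.19, 0], [0.5, 0, 0, 0, 0], [0, 0, 0, 0, 0], [0, 0, 0, 0, 0], [0, 0, 0, 0, 0], [0, 0, 0, 0, 0], [0, 0, 0, 0, 0]],
  ],
  newtons=60,
)

```text
t: 6.3
eef_pos: [0.4229, -0.2945, 0.0531]
tool_rot: [0.001, 0.757, 0.653, 0.001]
contact_force: [-0.7, 1.6, 7.2]
gripper_width: 0.154
grasp_force: 61.0
```

Call:
servo_tool(
  motion=[
    [[0, 0, 0, 0.5, 0], [0, 0, 0, 1, 0], [0, 0, 0, 1, 0], [0, 0, 0, 1, 0], [0, 0.42, 1, 0.2, 0.312], [0, 0.42, 1, 0, 0.312], [0, 0.42, 1, 0, 0.312], [0, 0.42, 1, 0, 0.312], [0, 0.42, 1, 0, 0.312], [0, 0.42, 1, 0, 0.312], [0, 0.42, 1, 0, 0.312], [0, 0.42, 1, 0, 0.312], [0, 0.42, 1, 0, 0.312], [0, 0.42, 1, 0, 0.312], [0, 0, 0, 0, 0], [0, 0, 0, 0, 0], [0, 0, 0, 0, 0]],
  ],
)

```text
t: 8.0
eef_pos: [0.5897, 0.1043, 0.2001]
tool_rot: [0.0, 0.623, 0.782, -0.0]
contact_force: [-0.6, -0.5, -1.5]
gripper_width: 0.158
grasp_force: 59.9
```

Run:
```python
from h import *
o=bot.get_obs();print(o["t"],o["eef_pos"],o["tool_rot"],o["contact_force"],o["gripper_width"])
for n in("scene","side","wrist"):
    p,d,c=cap(n);np.savez(n+"2",p=p,d=d,c=c);cv2.imwrite(f"pics/{n}2.png",p[...,::-1])
```

```text
8.0 [0.58972604 0.10429297 0.20007575] [ 6.35524035e-05  6.23005032e-01  7.82217700e-01 -4.42398247e-04] [-0.64144468 -0.50523768 -1.46387581] 0.15842060578063266
```

View pics/wrist2.png

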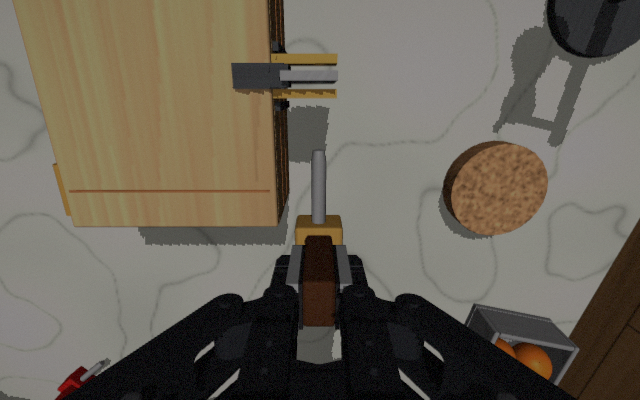

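The wrist view shows the held pin (shank tip at (318,152)), ear tops at rows 58 and 94 (x 273–337), and the lug top at row 76 between them. Now I measure the pin relative to the clasp in this one frame.

```bash
cat > rel.py <<'E'
from h import *
def run(name,sh,ears,lug,lid):
    p,d,c=load(name);X=cloud(c,d)
    def reg(b,lo,hi):
        u0,u1,v0,v1=b;Y=X[v0:v1,u0:u1].reshape(-1,3);D=d[v0:v1,u0:u1].ravel();return Y[(D>0)&(Y[:,2]>lo)&(Y[:,2]<hi)]
    S=reg(*sh);a=cv2.fitLine(S[:,:2].astype(np.float32),cv2.DIST_HUBER,0,.001,.001).ravel();dr=a[:2]*np.sign(a[1])
    # shank top ridge height
    print("shank dir",np.arctan2(dr[1],dr[0]),"through",a[2:],"top z",np.percentile(S[:,2],[80,90,97]),"slope z",np.polyfit(S[:,1],S[:,2],1)[0],"tip",(S[:,:2]@dr).max(),S[S[:,1].argmax()])
    E=[reg(*e) for e in ears]
    for e in E:
        Q=e[:,:2].astype(np.float32);print("ear",len(e),np.median(e[:,2]),np.percentile(e[:,2],[10,90]),cv2.minAreaRect(Q))
    L=reg(*lug);print("lug",len(L),np.percentile(L[:,2],[10,50,90]),cv2.minAreaRect(L[:,:2].astype(np.float32)))
    M=reg(*lid);print("lid",np.median(M[:,2]))
E
python3 - <<'E'
from rel import *
run("wrist2",((310,328,148,212),.14,.19),[((300,338,52,64),.085,.105),((300,338,91,100),.085,.105)],((285,338,70,81),.1,.12),((100,240,30,180),.08,.11))
E
```

```text
shank dir 1.7927567 through [0.5798751  0.14008635] top z [0.16260522 0.16293174 0.16335308] slope z -0.011897008440818903 tip 0.02529289649863047 [0.57875279 0.15645492 0.15992181]
ear 368 0.09656891651433544 [0.09569364 0.09750629] ((0.5650344491004944, 0.20420590043067932), (0.0238252691924572, 0.0057516442611813545), 12.888298988342285)
ear 296 0.09644380695244252 [0.09568317 0.0972844 ] ((0.5700943470001221, 0.18228493630886078), (0.024728378280997276, 0.004553636536002159), 12.937491416931152)
lug 542 [0.10691314 0.10781086 0.10876182] ((0.5629588961601257, 0.19284923374652863), (0.03347664326429367, 0.006409455090761185), 12.609643936157227)
lid 0.09759490624041076
```

The pin is parallel and laterally aligned to within about 0.3 mm. The holes are at about 87 mm and the eye at about 74 mm, so the ears must drop 12.8 mm. I lower to hole height and re-measure.

Call:
servo_tool(
  motion=[
    [[0, 0, 0, -0.5, 0], [0, 0, 0, -0.5, 0], [0, 0, 0, -0.4, 0], [0, 0, 0, -0.4, 0], [0, 0, 0, 0, 0], [0, 0, 0, 0, 0], [0, 0, 0, 0, 0]],
  ],
)

```text
t: 8.85
eef_pos: [0.5909, 0.1057, 0.1289]
tool_rot: [0.0, 0.622, 0.783, 0.001]
contact_force: [-0.1, 0.6, -1.4]
gripper_width: 0.154
grasp_force: 59.9
```

Run:
```python
from h import *
o=bot.get_obs();print(o["t"],o["eef_pos"],o["contact_force"])
for n in("side","wrist"):
    p,d,c=cap(n);np.savez(n+"3",p=p,d=d,c=c)
p,d,c=load("wrist3");cv2.imwrite("pics/wrist3.png",p[...,::-1])
```

```text
8.85 [0.59085218 0.10566438 0.12891321] [-0.12485286  0.62414088 -1.3505332 ]
```

View pics/wrist3.png

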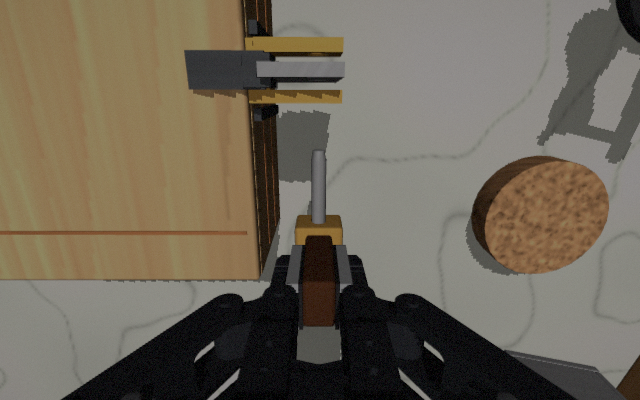

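The shank is at column 318 and the ears end at column 343 (rows 45 and 97).

Run:
```python
from rel import *
run("wrist3",((310,328,148,212),.07,.11),[((290,348,35,55),.09,.102),((290,348,86,106),.09,.102)],((270,348,58,85),.1,.12),((50,200,100,220),.08,.11))
p,d,c=load("wrist3");X=cloud(c,d)
u=np.array([np.cos(.2245),np.sin(.2245)]);w=np.array([-u[1],u[0]])
for nm,b,lo,hi in(("far",(290,348,35,55),.09,.102),("near",(290,348,86,106),.09,.102),("lug",(290,348,58,85),.1,.12),("shank",(310,328,158,212),.07,.11)):
    u0,u1,v0,v1=b;Y=X[v0:v1,u0:u1].reshape(-1,3);Y=Y[(Y[:,2]>lo)&(Y[:,2]<hi)]
    print(nm,"across lim",np.percentile(Y[:,:2]@u,[1,50,99]).round(4),"along",np.percentile(Y[:,:2]@w,[1,50,99]).round(4),"z",np.percentile(Y[:,2],[10,50,90]).round(4))
```

```text
shank dir 1.7957844 through [0.5809321  0.14182353] top z [0.09140435 0.09175232 0.09220187] slope z -0.012376652676334386 tip 0.024893064403335913 [0.57927723 0.15807609 0.08855985]
ear 885 0.09634473628871212 [0.09509782 0.09729898] ((0.5653990507125854, 0.2045568972826004), (0.023986216634511948, 0.006354711949825287), 12.556730270385742)
ear 728 0.09652851883594116 [0.09567121 0.09733502] ((0.5701813101768494, 0.18298554420471191), (0.02396688051521778, 0.0058064814656972885), 13.068069458007812)
lug 1210 [0.10646483 0.10771108 0.10865265] ((0.5641743540763855, 0.19187399744987488), (0.032126348465681076, 0.010684221051633358), 10.962827682495117)
lid 0.09757460048317726
far across lim [0.5853 0.5968 0.6084] along [0.0704 0.0733 0.0765] z [0.0951 0.0963 0.0973]
near across lim [0.5848 0.5966 0.6085] along [0.0485 0.0515 0.0544] z [0.0957 0.0965 0.0973]
lug across lim [0.586  0.5973 0.6086] along [0.0595 0.0624 0.0653] z [0.1066 0.1077 0.1087]
shank across lim [0.5941 0.5979 0.6018] along [-0.0081  0.007   0.0212] z [0.0888 0.0907 0.0918]
```

Call:
servo_tool(
  motion=[
    [[0, -0.03, -0.007, -0.027, 0], [0, 0, 0, 0, 0], [0, -0.039, 0.17, 0, 0], [0, -0.039, 0.17, 0, 0], [0, -0.039, 0.17, 0, 0], [0, 0, 0, 0, 0], [0, -0.017, 0.073, 0, 0], [0, -0.017, 0.073, 0, 0], [0, -0.017, 0.073, 0, 0], [0, 0, 0, 0, 0], [0, 0, 0, 0, 0]],
  ],
)

```text
t: 10.05
eef_pos: [0.5823, 0.1346, 0.127]
tool_rot: [0.0, 0.622, 0.783, 0.0]
contact_force: [0.5, -1.0, -1.0]
gripper_width: 0.156
grasp_force: 59.9
```

Run:
```python
from h import *
o=bot.get_obs();print(o["t"],o["eef_pos"],o["contact_force"])
p,d,c=cap("wrist");np.savez("wrist4",p=p,d=d,c=c)
cv2.imwrite("pics/wrist4.png",cv2.resize(p[60:260,180:480,::-1],(750,500),interpolation=cv2.INTER_CUBIC))
```

```text
10.05 [0.58226906 0.13455117 0.12704709] [ 0.50781657 -1.00138125 -1.03314673]
```

View pics/wrist4.png

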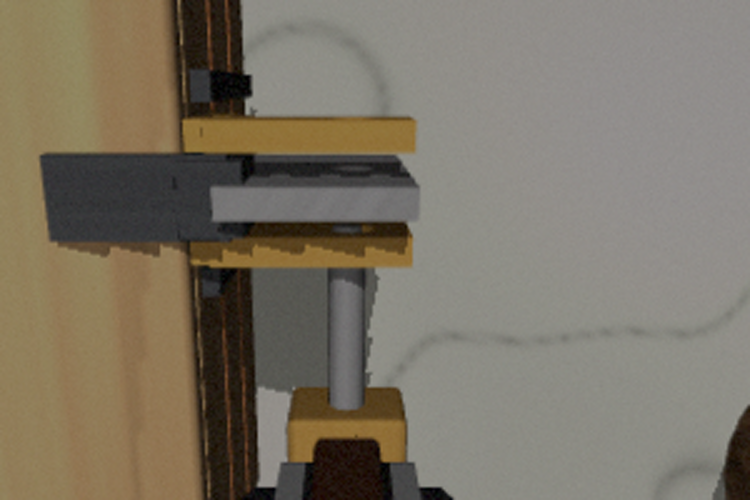

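The tip is through the near ear, showing at (347,228) in front of the lug. I carry the yoke down.

Call:
servo_tool(
  motion=[
    [[0, 0, 0, -0.083, 0], [0, 0, 0, -0.083, 0], [0, 0, 0, -0.083, 0], [0, 0, 0, -0.083, 0], [0, 0, 0, 0, 0], [0, 0, 0, 0, 0], [0, 0, 0, 0, 0]],
  ],
)

```text
t: 10.8
eef_pos: [0.5821, 0.1346, 0.1136]
tool_rot: [-0.0, 0.622, 0.783, -0.0]
contact_force: [2.1, 0.4, -0.7]
gripper_width: 0.155
grasp_force: 59.9
```

```bash
cat > m5.py <<'E'
from h import *
import sys
o=bot.get_obs();print(o["t"],o["eef_pos"],o["contact_force"])
p,d,c=cap("wrist");np.savez("wrist5",p=p,d=d,c=c);X=cloud(c,d)
u=np.array([np.cos(.2245),np.sin(.2245)]);w=np.array([-u[1],u[0]]);A=X[...,:2]@u;B=X[...,:2]@w;z=X[...,2]
ax,bm=.5967,.0624
for nm,l,h,zl,zh in(("far",.009,.013,.07,.102),("near",-.013,-.009,.07,.102),("lug",-.0025,.0025,.1,.12)):
    m=(d>0)&(np.abs(A-ax)<.010)&(B-bm>l)&(B-bm<h)&(z>zl)&(z<zh);Z=z[m];Z=Z[Z>np.percentile(Z,95)-.006]
    print(nm,m.sum(),np.median(Z).round(4),np.percentile(Z,[10,90]).round(4),np.percentile(A[(d>0)&(B-bm>l)&(B-bm<h)&(z>zl)&(z<zh)&(A<.62)],99.5).round(4))
m=(d>0)&(np.abs(A-ax)<.006)&(B-bm<-.017)&(B-bm>-.034)&(z>.05)&(z<.1);print("shank",m.sum(),np.percentile(z[m],[50,90,97]).round(4),np.percentile(A[m],[1,50,99]).round(4))
m=(d>0)&(np.abs(A-ax)<.013)&(B-bm<-.012)&(B-bm>-.07)&(z>.05)&(z<.105)
cv2.imwrite(f"pics/{sys.argv[1]}.png",cv2.resize(p[60:260,180:480,::-1],(750,500),interpolation=cv2.INTER_CUBIC))
E
python3 m5.py wrist5
```

```text
10.8 [0.58209799 0.13459391 0.11359186] [ 2.05182389  0.38193331 -0.73831306]
far 377 0.0831 [0.0823 0.0838] 0.6081
near 333 0.083 [0.0822 0.0838] 0.6078
lug 616 0.1079 [0.1071 0.1087] 0.6085
shank 458 [0.0753 0.0763 0.0767] [0.5919 0.5957 0.5995]
```

View pics/wrist5.png

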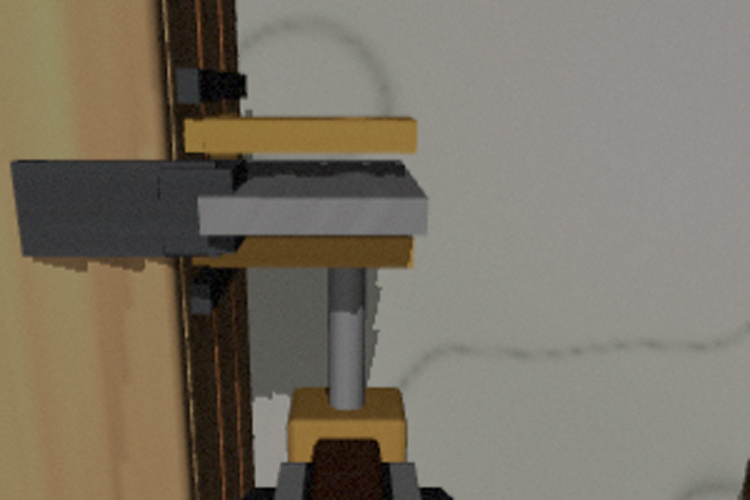

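The ears are about 0.9 mm too low (hole 73.0, eye 73.9 mm). I raise the pin about 1.1 mm, nudge it outward 0.5 mm, then push in gently.

Call:
servo_tool(
  motion=[
    [[0, 0.012, 0.003, 0.028, 0], [0, 0, 0, 0, 0], [0, -0.017, 0.073, 0, 0], [0, -0.017, 0.073, 0, 0], [0, -0.017, 0.073, 0, 0], [0, -0.017, 0.073, 0, 0], [0, 0, 0, 0, 0], [0, 0, 0, 0, 0]],
  ],
)

```text
t: 11.65
eef_pos: [0.58, 0.1465, 0.1149]
tool_rot: [0.0, 0.622, 0.783, -0.0]
contact_force: [-0.2, 0.2, -1.9]
gripper_width: 0.154
grasp_force: 59.9
```

It entered the eye without resistance. I continue toward home.

Call:
servo_tool(
  motion=[
    [[0, -0.017, 0.073, 0, 0], [0, -0.017, 0.073, 0, 0], [0, -0.017, 0.073, 0, 0], [0, -0.017, 0.073, 0, 0], [0, -0.017, 0.073, 0, 0], [0, -0.017, 0.073, 0, 0], [0, 0, 0, 0, 0], [0, 0, 0, 0, 0]],
  ],
)

```text
t: 12.45
eef_pos: [0.5759, 0.164, 0.1149]
tool_rot: [0.0, 0.622, 0.783, -0.0]
contact_force: [-0.6, 0.4, -1.6]
gripper_width: 0.161
grasp_force: 59.9
```

Call:
servo_tool(
  motion=[
    [[0, -0.008, 0.036, 0, 0], [0, -0.008, 0.036, 0, 0], [0, -0.006, 0.025, 0, 0], [0, 0, 0, 0, 0], [0, 0, 0, 0, 0]],
  ],
)

```text
t: 12.95
eef_pos: [0.5752, 0.1673, 0.1149]
tool_rot: [0.0, 0.623, 0.783, -0.0]
contact_force: [-0.4, -1.7, -0.6]
gripper_width: 0.155
grasp_force: 59.9
```

```bash
python3 m5.py wrist6
```

```text
12.95 [0.575195   0.16734908 0.11489222] [-0.38974223 -1.70841412 -0.55009703]
far 294 0.083 [0.0822 0.0839] 0.6078Traceback (most recent call last):
  File "m5.py", line 8, in <module>
    m=(d>0)&(np.abs(A-ax)<.010)&(B-bm>l)&(B-bm<h)&(z>zl)&(z<zh);Z=z[m];Z=Z[Z>np.percentile(Z,95)-.006]
                                                                             ~~~~~~~~~~~~~^^^^^^
    return _quantile_unchecked(
        a, q, axis, out, overwrite_input, method, keepdims, weights)
    return _ureduce(a,
                    func=_quantile_ureduce_func,
    ...<5 lines>...
                    overwrite_input=overwrite_input,
                    method=method)
    r = func(a, **kwargs)
    result = _quantile(arr,
                       quantiles=q,
    ...<2 lines>...
                       out=out,
                       weights=wgt)
    slices_having_nans = np.isnan(arr[-1, ...])
                                  ~~~^^^^^^^^^
IndexError: index -1 is out of bounds for axis 0 with size 0
```

Call:
servo_tool(
  motion=[
    [[0, -0.006, 0.025, 0, 0], [0, -0.006, 0.025, 0, 0], [0, 0, 0, 0, 0], [0, 0, 0, 0, 0]],
  ],
)

```text
t: 13.4
eef_pos: [0.5751, 0.1675, 0.115]
tool_rot: [0.001, 0.623, 0.782, -0.001]
contact_force: [2.1, -5.9, 0.3]
gripper_width: 0.157
grasp_force: 59.9
```

Run:
```python
from h import *
a=[]
for n in ("wrist","side"):
    p,d,c=cap(n);np.savez(n+"6",p=p,d=d,c=c)
    b=p[40:240,170:470] if n=="wrist" else p[130:190,280:370]
    a.append(cv2.resize(b[...,::-1],(400,267),interpolation=cv2.INTER_CUBIC))
cv2.imwrite("pics/home.png",np.hstack(a))
```

```text
(no output)
```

View pics/home.png

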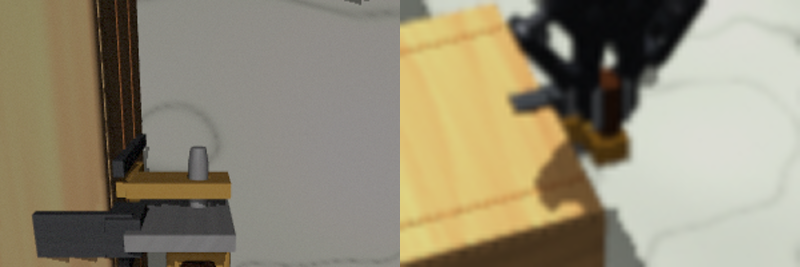

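The pin is home: its tip protrudes past the far ear at (198,155), and the block meets the near ear at about 6 N with no further advance. I relieve the push, open slightly and retreat upward.

Call:
servo_tool(
  motion=[
    [[0, 0.008, -0.035, 0, 0], [0, 0, 0, 0, 0], [0.26, 0, 0, 0, 0], [0.26, 0, 0, 0, 0], [0.26, 0, 0, 0, 0], [0.26, 0, 0, 0.2, 0], [0.26, 0, 0, 0.4, 0], [0.26, 0, 0, 0.6, 0], [0.26, 0, 0, 1, 0], [0.26, 0, 0, 1, 0], [0.26, 0, 0, 0.5, 0], [0.26, 0, -1, 0, 0], [0.26, 0, 0, 0, 0], [0.26, 0, 0, 0, 0]],
  ],
)

```text
t: 14.9
eef_pos: [0.5751, 0.1272, 0.2644]
tool_rot: [0.0, 0.623, 0.782, 0.001]
contact_force: [0.6, -0.3, -0.3]
gripper_width: 0.257
grasp_force: 0.0
```

Run:
```python
from h import *
o=bot.get_obs();print(o["t"],o["eef_pos"],o["contact_force"],o["grasp_force"])
a=[]
for n in ("wrist","side"):
    p,d,c=cap(n);np.savez(n+"7",p=p,d=d,c=c)
    u,v=map(int,proj(c,[.57,.19,.08]))
    w,h=(150,100) if n=="wrist" else(60,40)
    v=max(v,h);print(n,u,v)
    a.append(cv2.resize(p[v-h:v+h,u-w:u+w,::-1],(400,267),interpolation=cv2.INTER_CUBIC))
cv2.imwrite("pics/done.png",np.hstack(a))
p,d,c=load("wrist7");X=cloud(c,d)
R=np.array([[np.cos(.2245),-np.sin(.2245)],[np.sin(.2245),np.cos(.2245)]]);q=X[...,:2]@R-[.5967,.0624];z=X[...,2]
def st(n,m):print(n,m.sum(),np.percentile(q[m],[1,50,99],axis=0).round(4).tolist(),np.percentile(z[m],[5,50,95]).round(4)) if m.any() else print(n,0)
ok=d>0;a=np.abs(q[...,0])<.016
st("grip top",ok&a&(q[...,1]<-.01)&(q[...,1]>-.05)&(z>.12)&(z<.14))
st("block top",ok&a&(q[...,1]<-.012)&(q[...,1]>-.05)&(z>.075)&(z<.09))
st("far ear",ok&a&(q[...,1]>.0085)&(q[...,1]<.0135)&(z>.07)&(z<.1))
st("tip",ok&a&(q[...,1]>.016)&(q[...,1]<.04)&(z>.06)&(z<.1))
m=ok&(q[...,0]<-.06)&(q[...,0]>-.15)&(np.abs(q[...,1])<.08)&(z<.13);st("lid",m)
```

```text
14.9 [0.57509686 0.12718966 0.2643672 ] [ 0.62719433 -0.32645035 -0.2708409 ] 0.0
wrist 329 115
side 323 155
grip top 432 [[-0.0059, -0.0453], [0.0008, -0.0338], [0.0076, -0.0239]] [0.1227 0.1249 0.1265]
block top 432 [[-0.014, -0.0425], [-0.0044, -0.0201], [0.0129, -0.0121]] [0.0772 0.08   0.0837]
far ear 186 [[-0.0157, 0.0086], [-0.0019, 0.0109], [0.0119, 0.0131]] [0.0817 0.083  0.0843]
tip 79 [[-0.0037, 0.0166], [-0.0, 0.0201], [0.0038, 0.0245]] [0.0752 0.0778 0.0794]
lid 19241 [[-0.1492, -0.078], [-0.105, 0.0105], [-0.0609, 0.0788]] [0.0964 0.0976 0.0988]
```

View pics/done.png

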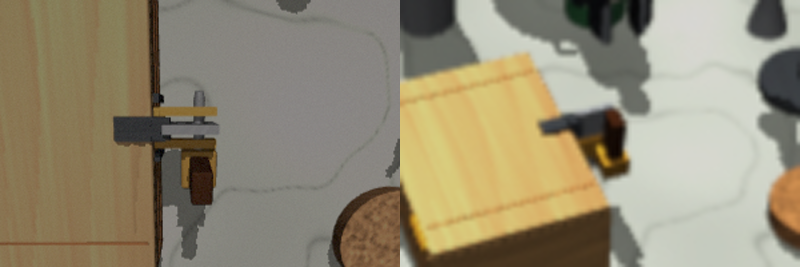

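Run:
```python
from h import *
R=np.array([[np.cos(.2245),-np.sin(.2245)],[np.sin(.2245),np.cos(.2245)]])
o=bot.get_obs();print(o["t"])
W=cap("wrist");S=cap("side")
for nm,(p,d,c) in(("old",load("wrist7")),("new",W),("side",S)):
    X=cloud(c,d);q=X[...,:2]@R-[.5967,.0624];z=X[...,2]
    g=(d>0)&(np.abs(q[...,0])<.009)&(q[...,1]<-.015)&(q[...,1]>-.055)&(z>.12)&(z<.135)
    f=(d>0)&(np.abs(q[...,0])<.009)&(q[...,1]<-.012)&(q[...,1]>-.055)&(z>.09)&(z<.118)
    b=(d>0)&(np.abs(q[...,0])<.014)&(q[...,1]<-.018)&(q[...,1]>-.045)&(z>.074)&(z<.086)
    for k,m in(("top",g),("face",f),("block",b)):
        if m.sum()>8: print(nm,k,m.sum(),"mean",q[m].mean(0).round(4),z[m].mean().round(4),"dz/dq1",np.polyfit(q[m][:,1],z[m],1)[0].round(3),"dq1/dz",np.polyfit(z[m],q[m][:,1],1)[0].round(3))
```

```text
15.0
old top 432 mean [ 0.0007 -0.0341] 0.1248 dz/dq1 0.053 dq1/dz 1.463
old face 141 mean [-0.0008 -0.0235] 0.1035 dz/dq1 -0.153 dq1/dz -0.045
old block 273 mean [-0.002 -0.028] 0.0796 dz/dq1 0.133 dq1/dz 3.941
new top 442 mean [ 0.0007 -0.0342] 0.1247 dz/dq1 0.063 dq1/dz 1.755
new face 137 mean [-0.0008 -0.0236] 0.1034 dz/dq1 0.298 dq1/dz 0.077
new block 287 mean [-0.0018 -0.0278] 0.0797 dz/dq1 0.145 dq1/dz 3.13
side top 33 mean [ 0.0003 -0.0364] 0.1248 dz/dq1 0.088 dq1/dz 1.128
side face 42 mean [-0.0021 -0.0393] 0.1045 dz/dq1 0.09 dq1/dz 0.048
side block 40 mean [-0.003  -0.0348] 0.0793 dz/dq1 0.097 dq1/dz 0.655
```

The pin is at rest and fully home. Its tilt is about 0.07 rad and the seat error about 2 mm, both within tolerance, and the arm is clear.

```bash
python3 -c "
from station import bot; print(bot.hand_in())"
```

```text
the job is handed in; nothing more can be done
None
```

I shut the lid, slid the ears down about 13 mm to the lug's eye, pushed the pin home until its block met the ear, and handed the job in at about 15 s; no verdict was returned.

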